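Press the flanged hub onto the spool winder

ROBOT

A 7-joint arm with a two-finger parallel gripper is mounted at the origin on the work surface. World frame = base frame: x ahead of the robot, y to its left, z up, the work surface at z = 0. Lengths are in m, angles in rad, forces in N, time in s.
With the tool pointing down it reaches from about 0.4 to 0.85 m from the base axis. Payload 6.9 kg.
Tool frame: the origin (TCP) lies midway between the tips of the shut fingers; the grasp point (between the pads) lies behind it (ctrl.pinch_z is the z of the grasp point in the tool frame, in m); z points along the fingers, y is the direction in which the jaws open and shut (so a half turn about z gives the same grasp; the last joint's range is limited). The gripper opens to 85 mm and grips with 20 to 120 N. Pads are 22 mm wide; open, the fingers measure 114 mm over their backs; the gripper's body (76 mm by 85 mm) begins 54 mm behind the grasp point. The pads swing forward as they close: fully open they stand 13 mm farther back than shut.
Start: joints at [1.272, 0.507, -0.238, 1.5, 0.126, 1.149, -0.155], TCP at [0.246, -0.575, 0.231] pointing down, gripper open.
Joint ranges: [-3.08, 3.08], [-0.24, 2.05], [-1.43, 1.35], [0, 2.5], [-1.52, 4.66], [0.17, 1.96], [-2.89, 2.89]. Speed limits (rad/s): [2.39, 2.39, 3.14, 3.14, 3.14, 3.14, 3.14].

INTERFACE

Orientations are given as a unit quaternion [w, x, y, z].
In Python, from station import ctrl, get_state, vision, ticket, models gives the robot as it stands. Calls block until the motion is done:
- ctrl.movep(position, orientation): joint-space move of the TCP to a pose.
- ctrl.movel(position, frame=None, max_speed=0.15): straight line of the TCP; frame=None keeps the orientation; max_speed is the mean speed in m/s.
- ctrl.set_joints(angles): joint-space move.
- ctrl.ungrasp() and ctrl.close_gripper(force=None): open the fingers fully, or close them until they stop; force is the grip in N (None keeps the last).
- ctrl.pause(seconds).
- ctrl.ik(position, orientation): joint angles nearest the present ones, or None.
- get_state(): the state.
- vision.grab_frame(name): name is "scene" or "top" or "wrist"; returns (picture, depth): 384x512x3 uint8, blue, green, red; 384x512 float32, m along the optical axis (not along the pixel's ray), 0 where there is no reading.
- vision.camera_info(name): a dict with "mtx" (3x3 intrinsics, pixels), "dist_coeffs" ([k1, k2, p1, p2, k3] as OpenCV has them; the pictures are not rectified), "R" (3x3) and "t" (3): a world point X has camera coordinates R X + t; the wrist camera has in their place "hand_eye" (4x4, takes a point from camera to tool coordinates, whose origin is the TCP and whose axes are the flange's). Camera axes: x right, y down, z forward; pixel columns grow to the right and rows downward; lengths in m; the calibration is good to about 2 mm. A picture is of the moment at which its call begins: read the wrist's pose just before it. camera_info takes no time and is no camera call.
A pose or a line that the arm cannot do raises ctrl.Unreachable and nothing moves.
- ticket.close_job(): hands the job in, once; it reports no verdict.
Trained networks look in the newest picture that a camera, given by its name, has taken for a name from the list of things; names that differ only in an ending like _2 or _b are one class to them, and where a whole thing is asked for, a point or a joint stands for the part that bears it (a point fixed in the world has none). Each returns a list of dicts, best first, with "p" (0 to 1); they miss things now and then, are a little off and sometimes report something else, mostly with a low value. They report only what shows in the picture. A call takes as long as a camera call.
- models.recognise(camera, target): "point" ([column, row] in pixels, amid what is visible of it).
- models.masks_of(camera, target): "mask" (384x512 bool, what is visible of it) and "point" ([column, row] in pixels, amid what is visible of it).
The state is a dict: "time": time; "qpos": joint angles; "qd": joint speeds; "tau": joint torques, N m; "tcp_pos": TCP position; "eef_rot": TCP orientation; "contact_force": force on the tool from outside, world axes, zero at the start; "wrist_torque": the same for the moment, N m; "width": finger opening in m.
Only numpy, scipy, OpenCV 4.12 (cv2) and the standard library are available. Lean on these libraries where they do the work, as an engineer would, in place of code of your own. Each camera call takes 0.05 s, during which the arm holds its last target.

TASK

Slide the flanged grey sleeve, flange down, over the upright spindle of the spool winder, reaching in at a slant under the guide arm that hangs over the spindle, and press it down until it sits fully home and both spring clips have snapped over its flange. Then let go of it and leave the plain tube, the tape ring and the wooden block where they are.

Things in the scene. Friction and masses are not known exactly. Their poses are not given: they have to be found in the camera images.
- winder: Spool winder, fixed: base plate 180 x 180 x 20 mm, on it a round aluminium seat (58 mm across, flat top 40 mm above the table) with an upright steel spindle in its middle. Origin on the table under the spindle, z up; x runs from the open side (about towards the robot, up to 0.45 rad off) to the far side. At x +80, y -45 mm a black control box 50 x 50 mm, with its knob 54 mm high.
- spindle_top (a point): Centre of the steel spindle's top face, 110 mm above the table; axes as the winder's. Spindle 30 mm diameter, 70 mm tall above the seat, 1 mm bevel round its top.
- guide_end (a point): Free end of the rigid black guide arm, 26 mm wide, underside 268 mm above the table, from a post (22 mm thick, at winder x +90, y +75 mm) to just past the spindle's axis: no gripper can come down on the spindle vertically. Leaning back 35 to 45 degrees to the winder's -x (fingers pointing down and to +x) a gripper passes below it. Point on the underside, at x -15 mm.
- clip_near (a joint): Sprung clip, seat's near (-x) side, 18 mm wide, its top 68 mm above the table; its slanted hook nose overhangs the seated flange's rim by 4.5 mm. Angle in rad: 0 at rest (shut), grows outwards, springs back. The flange meets the noses about 21 mm above the seat, must spread each clip 0.15 rad (8 to 16 N in all; more if held off-centre, when it binds); they snap in over it about 3 mm above the seat.
- clip_far (a joint): The same clip at the seat's far (+x) side; same values.
- sleeve_center (a point): Centre (half-way up, on the axis) of the flanged sleeve: grey plastic tube 44 mm outer diameter, 32 mm bore through, 90 mm tall, with a round flange 72 mm in diameter and 8 mm thick at its lower end; 80 to 150 g. Stands upright on the table, flange down, centre 45 mm above its underside. z along its axis, up. Home on the seat, its centre is 85 mm above the table.
- tube_center (a point): Centre of a plain grey tube, 44 mm outer diameter, 90 mm tall, without a flange, standing on the table: not wanted, leave it.
- tape_center (a point): Centre of a cardboard tape ring lying flat, 96 mm outer diameter, 24 mm high: leave it.
- block_center (a point): Centre of a wooden block 80 x 50 x 30 mm lying on the table: leave it.

How it is judged:
By the outcome, as a careful person would: the job done as asked, in the order asked, and still so for the second after the job is handed in, with the robot touching nothing.
It also fails if it takes over 58 s, if anything falls off the work surface, if the arm or the gripper's body presses on something with over 40 N, if the wrist force passes 120 N, or if a joint passes its speed limit or range.

## Working session

There is one attempt and no reset: what is moved stays moved. The work goes in short steps, each a Python script; the robot and the scene stay as the last script left them, time stands still between calls to the robot, and variables do not carry over. Pictures are saved under pics/ and viewed, and the job is handed in when it is done.

```bash
ls; mkdir -p pics; cat > h.py <<'E'
import numpy as np, cv2
from station import ctrl,get_state,vision,ticket,models
def T_wrist(ci,st):
    from scipy.spatial.transform import Rotation as R
    q=st['eef_rot']; M=np.eye(4)
    M[:3,:3]=R.from_quat([q[1],q[2],q[3],q[0]]).as_matrix(); M[:3,3]=st['tcp_pos']
    return M@np.array(ci['hand_eye'])
def extr(name,st=None):
    ci=vision.camera_info(name)
    if 'hand_eye' in ci:
        M=T_wrist(ci,st); R=M[:3,:3].T; return ci,R,-R@M[:3,3]
    return ci,np.array(ci['R']),np.array(ci['t'])
def rays(name,uv,st=None):
    ci,R,t=extr(name,st)
    n=cv2.undistortPoints(np.array(uv,float).reshape(-1,1,2),np.array(ci['mtx']),np.array(ci['dist_coeffs'])).reshape(-1,2)
    return R,t,np.c_[n,np.ones(len(n))]
def pts(name,uv,d,st=None):
    R,t,n=rays(name,uv,st); return (n*np.array(d).reshape(-1,1)-t)@R
def onplane(name,uv,z,st=None):
    R,t,n=rays(name,uv,st); o=-R.T@t; d=n@R
    return o+d*((z-o[2])/d[:,2])[:,None]
def proj(name,X,st=None):
    ci,R,t=extr(name,st)
    return cv2.projectPoints(np.array(X,float).reshape(-1,1,3),cv2.Rodrigues(R)[0],t,np.array(ci['mtx']),np.array(ci['dist_coeffs']))[0].reshape(-1,2)
E
python3 - <<'E'
from h import *
print(get_state(), ctrl.pinch_z)
ims=[]
for c in ['scene','top','wrist']:
    st=get_state(); im,d=vision.grab_frame(c); np.savez(f'{c}0.npz',im=im,d=d); cv2.imwrite(f'pics/{c}0.png',im)
    for t in ['winder','spindle_top','guide_end','clip_near','clip_far','sleeve_center','tube_center','tape_center','block_center']:
        r=models.recognise(c,t)
        for x in r[:2]:
            u=np.array(x['point']); k=d[int(u[1]),int(u[0])]
            print(c,t,round(x['p'],2),u.round(1),pts(c,[u],[k],st).round(3) if k>0 else None)
E
```

```text
pics
{'time': 0.0, 'qpos': array([ 1.27247271,  0.50832376, -0.23753332,  1.50114121,  0.12567542,
        1.14891238, -0.15480815]), 'qd': array([ 8.52640060e-04, -1.67447939e-03,  9.92661941e-05, -1.71419261e-05,
       -1.14031178e-04, -1.75750959e-03,  1.35429741e-03]), 'tau': array([-2.69857828e-04, -6.20586634e+01, -2.18667783e+00, -2.49652380e+01,
        1.26422194e-02,  1.19762876e-02,  4.52633242e-05]), 'tcp_pos': array([ 0.24532321, -0.57428255,  0.23043583]), 'eef_rot': array([-8.79431728e-04,  9.79683823e-01,  2.00546253e-01, -1.85995675e-04]), 'contact_force': array([ 0.27754952, -0.46491209, -0.92597417]), 'wrist_torque': array([-0.03814848,  0.01100404, -0.02555993]), 'width': 0.08531582867497943} -0.0187
scene winder 0.87 [309.7 286.1] [[0.582 0.144 0.028]]
scene spindle_top 0.84 [307.7 284.9] [[0.588 0.142 0.035]]
scene guide_end 0.74 [309.9 287.3] [[0.581 0.144 0.022]]
scene clip_near 0.42 [316.8 264.5] [[0.533 0.106 0.035]]
scene clip_far 0.46 [296.9 285.1] [[0.612 0.132 0.041]]
scene sleeve_center 0.73 [244.  218.6] [[ 0.614 -0.104  0.052]]
scene tube_center 0.75
[... 275 characters left out ...]
 0.025]]
top winder 0.7 [294.  160.8] [[ 0.713 -0.21  -0.005]]
top winder 0.6 [180.7 199.2] [[0.584 0.131 0.036]]
top spindle_top 0.66 [181.3 197.5] [[0.589 0.128 0.044]]
top spindle_top 0.63 [280.4 167.6] [[ 0.688 -0.166  0.021]]
top guide_end 0.66 [179.1 194.8] [[0.598 0.138 0.024]]
top guide_end 0.64 [283.1 165. ] [[ 0.698 -0.175  0.007]]
top clip_far 0.38 [178.9 192.5] [[0.605 0.139 0.022]]
top sleeve_center 0.9 [263.7 202.5] [[ 0.579 -0.115  0.092]]
top tube_center 0.52 [331.3 207.6] [[ 0.571 -0.327  0.001]]
top tape_center 0.78 [283.6 144. ] [[ 0.763 -0.176  0.004]]
top block_center 0.71 [337.1 164.2] [[ 0.702 -0.338  0.028]]
top block_center 0.59 [333.5 207.5] [[ 0.571 -0.33   0.021]]
```

```bash
python3 - <<'E'
import cv2,numpy as np
a=cv2.imread('pics/scene0.png')[130:370,120:420]; cv2.imwrite('pics/s0c.png',cv2.resize(a,None,fx=2.5,fy=2.5,interpolation=cv2.INTER_CUBIC))
a=cv2.imread('pics/top0.png')[90:270,120:370]; cv2.imwrite('pics/t0c.png',cv2.resize(a,None,fx=3,fy=3,interpolation=cv2.INTER_CUBIC))
E
```

```text
(no output)
```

View pics/s0c.png

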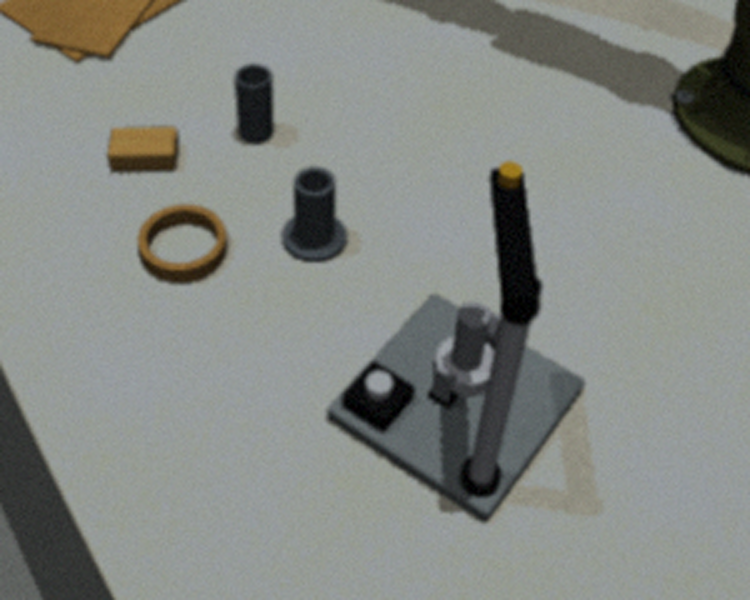

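View pics/t0c.png

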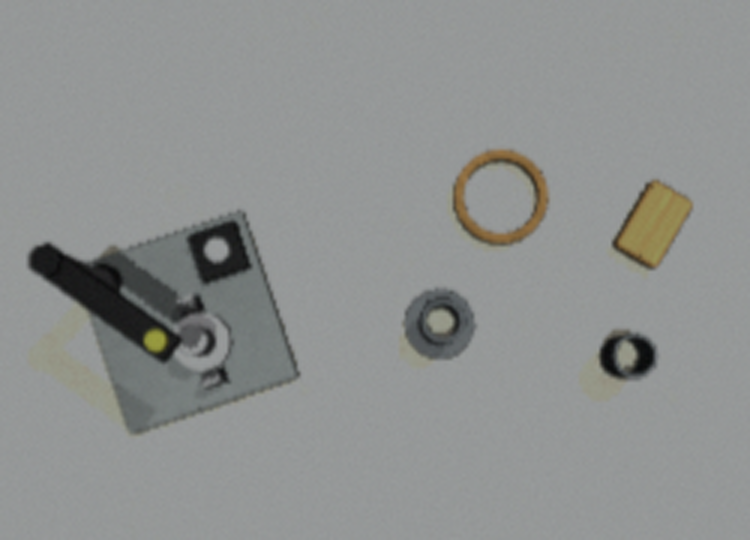

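Scene picture: the sleeve with flange is at about (246,220) px, the plain tube, ring and block lie to its upper left, and the winder is at (300,285). In the top view the plate corners, at crop pixels (135,432), (300,375) and (243,210), give the yaw. The tape ring and block are clear of the path.

```bash
python3 - <<'E'
from h import *
from scipy.spatial.transform import Rotation as Ro
c=np.array([[135,432],[300,375],[243,210]])/3+[120,90]
P=onplane('top',c,.02); print(P.round(3))
print('center',((P[0]+P[2])/2).round(3), 'len',np.linalg.norm(P[0]-P[1]),np.linalg.norm(P[1]-P[2]))
e=P[2]-P[1]; f=P[1]-P[0]; print('yaw',np.arctan2(e[1],e[0]),np.arctan2(f[0],-f[1]))
print('sleeve flange', onplane('top',np.array([[440,324]])/3+[120,90],.008), 'top rim',onplane('top',np.array([[440,321]])/3+[120,90],.09))
z=np.load('top0.npz')
# winder mask, sleeve mask
vision.grab_frame('top')
m=models.masks_of('top','sleeve_center')[0]; v,u=np.nonzero(m['mask']); d=z['d'][v,u]
X=pts('top',np.c_[u,v],d); print(m['p'],len(u),np.percentile(X,[2,50,98],axis=0).round(3)); 
lo=X[X[:,2]<.03]; hi=X[X[:,2]>.07]; print((lo.min(0)+lo.max(0))/2,(hi.min(0)+hi.max(0))/2)
def q(yaw,lean):
    zt=np.array([np.sin(lean)*np.cos(yaw),np.sin(lean)*np.sin(yaw),-np.cos(lean)])
    for s in (1,-1):
        y=s*np.array([-np.sin(yaw),np.cos(yaw),0]); x=np.cross(y,zt)
        k=Ro.from_matrix(np.c_[x,y,zt]).as_quat(); yield s,zt,[k[3],*k[:3]]
for lean in (35,40,45):
  for s,zt,qq in q(.3,np.radians(lean)):
    for n,g in dict(sl=[.58,-.115,.065],sp=[.585,.12,.18],home=[.585,.12,.105]).items():
        for back in (0,.15):
            r=ctrl.ik(np.array(g)+zt*(.0187-back),qq); print(lean,s,n,back,None if r is None else np.round(r,2))
E
```

```text
[[0.479 0.177 0.02 ]
 [0.54  0.013 0.02 ]
 [0.705 0.076 0.02 ]]
center [0.592 0.126 0.02 ] len 0.17471463713231652 0.17666619537722347
yaw 0.3604462622222726 0.3571818905305338
sleeve flange [[ 0.5951018  -0.12705622  0.008     ]] top rim [[ 0.59494169 -0.12343389  0.09      ]]
0.58 376 [[ 0.563 -0.158 -0.002]
 [ 0.593 -0.124  0.009]
 [ 0.627 -0.094  0.093]]
[ 0.59541278 -0.12682519  0.00777206] [ 0.59508739 -0.12450782  0.08433155]
35 1 sl 0 [ 1.08  0.95 -1.22  2.27  1.95  0.56  0.36]
35 1 sl 0.15 [ 1.34  0.53 -1.23  2.29  1.01  0.2   1.22]
35 1 sp 0 [ 0.59  0.61 -1.22  2.23  1.65  0.61  0.06]
35 1 sp 0.15 [ 0.55  0.05 -0.78  2.21 -0.04  0.29  1.69]
35 1 home 0 [ 0.53  0.81 -1.22  2.3   1.93  0.79 -0.17]
35 1 home 0.15 [ 0.65  0.25 -1.03  2.34  1.38  0.22  0.26]
35 -1 sl 0 [ 1.08  0.95 -1.22  2.27  1.95  0.56 -2.79]
35 -1 sl 0.15 [ 0.98  0.35 -0.63  2.3  -1.14  0.21  0.24]
35 -1 sp 0 [-0.48  0.38  0.36  2.24  4.38  0.21  0.4 ]
35 -1 sp 0.15 [ 0.85  0.08 -1.11  2.21  0.12  0.29 -1.61]
35 -1 home 0 [ 0.09  0.54 -0.44  2.31  2.59  0.33  2.24]
35 -1 home 0.15 [-0.66  0.18  0.55  2.35 -1
[... 598 characters left out ...]
2  0.6  -0.63  2.38  2.59  0.54  2.26]
40 -1 home 0.15 [ 0.5   0.22 -0.83  2.45  2.48  0.21  2.32]
45 1 sl 0 [ 1.14  1.04 -1.22  2.37  2.43  0.62  0.02]
45 1 sl 0.15 [ 1.44  0.64 -1.22  2.45  2.78  0.2  -0.41]
45 1 sp 0 [ 0.59  0.65 -1.22  2.38  2.15  0.72 -0.41]
45 1 sp 0.15 [-1.31  0.03  1.19  2.44  4.16  0.17 -2.47]
45 1 home 0 [ 0.52  0.89 -1.23  2.45  2.29  0.99 -0.46]
45 1 home 0.15 None
45 -1 sl 0 [ 0.96  0.83 -0.83  2.37  3.05  0.48  2.47]
45 -1 sl 0.15 [ 1.44  0.64 -1.22  2.45  2.78  0.2   2.73]
45 -1 sp 0 [ 0.38  0.49 -0.83  2.38  2.47  0.51  2.37]
45 -1 sp 0.15 [-1.31  0.03  1.19  2.44  4.16  0.17  0.67]
45 -1 home 0 [ 0.33  0.7  -0.83  2.45  2.58  0.78  2.32]
45 -1 home 0.15 None
```

```bash
cat >> h.py <<'E'
from scipy.spatial.transform import Rotation as Ro
def pose(g,yaw,lean,s=1):
    """grasp point g -> tcp,quat"""
    zt=np.array([np.sin(lean)*np.cos(yaw),np.sin(lean)*np.sin(yaw),-np.cos(lean)])
    y=s*np.array([-np.sin(yaw),np.cos(yaw),0]); x=np.cross(y,zt)
    k=Ro.from_matrix(np.c_[x,y,zt]).as_quat(); return np.array(g)-zt*ctrl.pinch_z,[k[3],*k[:3]]
E
sed -i 's/-zt\*ctrl.pinch_z/-zt*ctrl.pinch_z/' h.py
python3 - <<'E'
from h import *
ci=vision.camera_info('wrist'); print(np.round(ci['hand_eye'],3).tolist(), np.round(ci['mtx'],1).tolist())
W=np.array([.592,.126,0]); S=np.array([.595,-.1255,0]); a=.36; ex=np.array([np.cos(a),np.sin(a),0])
for lean in (25,30,35,40):
  for dx,z in ((-.1,.2),(-.06,.2),(-.06,.23),(-.1,.23)):
    print(lean,dx,z,end=' ')
    for o in (W,S):
        for s in (1,-1):
            r=ctrl.ik(*pose(o+dx*ex+[0,0,z],a,np.radians(lean),s)); print(None if r is None else np.round(r,2),end=' ')
    print()
E
```

```text
[[0.0, -0.954, -0.301, 0.078], [1.0, 0.001, -0.001, 0.0], [0.001, -0.301, 0.954, -0.143], [0.0, 0.0, 0.0, 1.0]] [[300.2, 0.0, 256.2], [0.0, 300.2, 192.9], [0.0, 0.0, 1.0]]
25 -0.1 0.2 [ 0.36  0.26 -0.67  2.24  0.44  0.28  1.27] [ 0.37  0.26 -0.68  2.24  0.45  0.28 -1.88] [ 1.26  0.49 -1.14  2.11  0.44  0.47  1.82] [ 0.88  0.33 -0.55  2.12 -0.29  0.43 -0.58] 
25 -0.06 0.2 [ 0.23  0.31 -0.55  2.16  0.4   0.3   1.31] [ 0.25  0.31 -0.57  2.16  0.43  0.31 -1.86] [ 1.15  0.52 -1.11  2.05  0.51  0.49  1.71] [ 0.79  0.37 -0.53  2.06 -0.22  0.43 -0.71] 
25 -0.06 0.23 [ 0.47  0.31 -0.86  2.11  0.52  0.43  1.19] [ 0.38  0.28 -0.73  2.11  0.41  0.4  -1.84] [ 1.18  0.47 -1.13  2.01  0.4   0.55  1.81] [ 0.81  0.33 -0.54  2.01 -0.21  0.51 -0.72] 
25 -0.1 0.23 [ 0.55  0.24 -0.89  2.19  0.42  0.38  1.29] [ 0.41  0.21 -0.71  2.19  0.27  0.36 -1.7 ] [ 1.26  0.41 -1.1   2.07  0.23  0.52  2.02] [ 0.9   0.29 -0.56  2.07 -0.29  0.51 -0.6 ] 
30 -0.1 0.2 [ 0.5   0.28 -0.83  2.32  0.97  0.19  0.75] [-0.45  0.23  0.36  2.33 -1.15  0.21 -0.24] [ 1.33  0.5  -1.17  2.17  0.44  0.35  1.86] [ 1.    0.35 -0.64  2.17
[... 1410 characters left out ...]
0.52  0.29 -0.83  2.47  2.67  0.26  2.23] [-0.13  0.58  1.15  2.29 -1.51  1.18 -2.34] [ 1.28  0.45 -0.93  2.28 -0.99  0.18  0.23] 
40 -0.06 0.2 [ 0.7   0.48 -1.22  2.38  1.98  0.45 -0.23] [ 0.33  0.31 -0.63  2.39  2.73  0.22  2.16] [ 0.13  0.41  0.56  2.24 -1.51  0.76 -2.46] [ 0.99  0.4  -0.63  2.23 -1.27  0.27  0.45] 
40 -0.06 0.23 [ 0.75  0.39 -1.22  2.34  1.8   0.34 -0.06] [-0.29  0.21  0.16  2.35  4.17  0.2   0.7 ] [ 1.4   0.57 -1.3   2.19  0.64  0.23  1.66] [ 1.15  0.39 -0.84  2.19 -0.85  0.25 -0.  ] 
40 -0.1 0.23 [ 0.83  0.31 -1.22  2.42  2.    0.25 -0.26] [ 0.83  0.31 -1.22  2.42  2.    0.25  2.88] [ 1.53  0.58 -1.38  2.23  0.58  0.24  1.75] [ 1.25  0.35 -0.84  2.24 -0.95  0.31  0.16]
```

```bash
python3 - <<'E'
from h import *
W=np.array([.592,.126,0]); a=.36; ex=np.array([np.cos(a),np.sin(a),0])
p,q=pose(W-.1*ex+[0,0,.2],a,np.radians(35)); 
r=ctrl.ik(p,q); print(r)
ctrl.set_joints(r)
st=get_state(); print(st['time'],st['qpos'].round(2),st['tcp_pos']-p)
im,d=vision.grab_frame('wrist'); np.savez('wW.npz',im=im,d=d,tcp_pos=st['tcp_pos'],eef_rot=st['eef_rot']); cv2.imwrite('pics/wW.png',im)
print(proj('wrist',[W+[0,0,.11],W+[0,0,.04]],st))
E
```

```text
[ 0.76088177  0.39477038 -1.2218853   2.3903437   1.69034991  0.34508822
  0.03345684]
4.125 [ 0.76  0.39 -1.22  2.39  1.69  0.35  0.03] [ 5.52645387e-04 -7.86869783e-04  5.21771251e-05]
[[257.59136758 220.11660545]
 [257.35924954 163.94269666]]
```

View pics/wW.png

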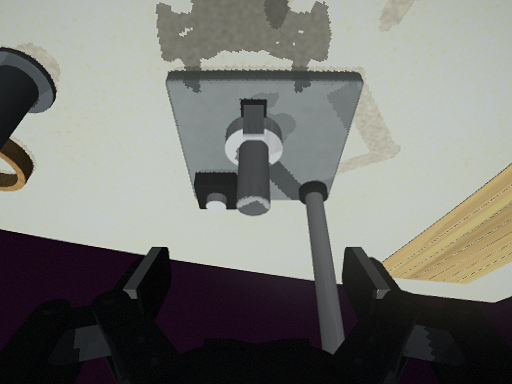

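The wrist view is upside down. The spindle top is at (254,207), the seat at (253,143), the near clip at (254,105), and the sleeve at upper left (20,85).

```bash
python3 - <<'E'
from h import *
z=np.load('wW.npz'); st={k:z[k] for k in('tcp_pos','eef_rot')}; d=z['d']; im=z['im']
vv,uu=np.mgrid[60:230,150:400]; X=pts('wrist',np.c_[uu.ravel(),vv.ravel()],d[60:230,150:400].ravel(),st)
ok=d[60:230,150:400].ravel()>0; X=X[ok]
W=np.array([.592,.126]); r=np.hypot(*(X[:,:2]-W).T)
c=X[(r<.03)&(X[:,2]>.06)&(X[:,2]<.125)]
from scipy.optimize import least_squares
# cylinder side fit, known radius .015 vertical
for lo,hi in((.075,.105),(.07,.09),(.09,.105)):
    k=c[(c[:,2]>lo)&(c[:,2]<hi)]
    f=least_squares(lambda p:np.hypot(k[:,0]-p[0],k[:,1]-p[1])-.015,W,loss='soft_l1',f_scale=.001); print(len(k),f.x,np.abs(f.fun).mean())
t=c[c[:,2]>.107]; print('top',len(t),t.mean(0),np.percentile(c[:,2],[90,98]))
pl=X[(X[:,2]>.012)&(X[:,2]<.028)&(r<.14)]; print(len(pl),pl[:,2].mean())
h=cv2.minAreaRect(pl[:,:2].astype(np.float32)*1000); print(h)
s=X[(r<.034)&(abs(X[:,2]-.04)<.004)]; print('seat',len(s),s[:,2].mean())
f=proj('wrist',[[.592,.126,.11]],st)
a=im[60:230,150:400]; cv2.imwrite('pics/wWc.png',cv2.resize(a,None,fx=3,fy=3,interpolation=cv2.INTER_CUBIC))
E
```

```text
48 [0.55296638 0.136388  ] 0.00015216118137615416
32 [0.55302273 0.13645122] 9.933277021445476e-05
24 [0.55288884 0.13628263] 0.00020358546209300294
top 386 [0.57450586 0.11610303 0.10974601] [0.11023165 0.11059889]
15630 0.019942814083785187
((592.7994384765625, 132.065673828125), (180.90603637695312, 180.31065368652344), 20.323984146118164)
seat 415 0.03984247912852395
```

View pics/wWc.png

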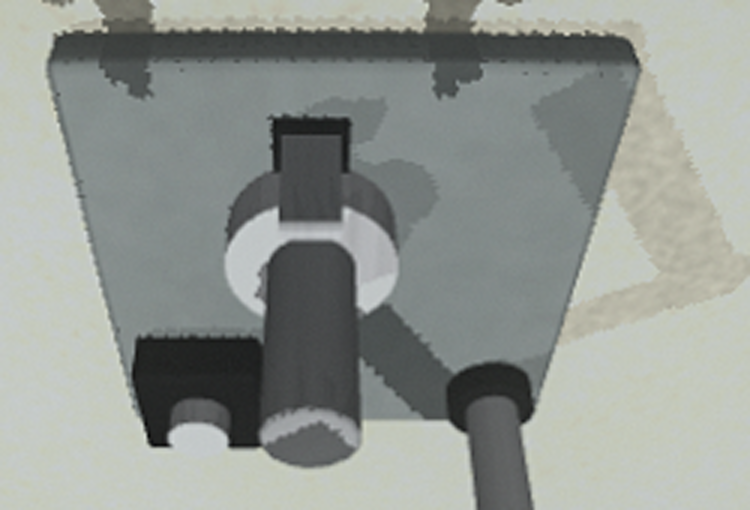

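```bash
python3 - <<'E'
from h import *
from scipy.optimize import least_squares
z=np.load('wW.npz'); st={k:z[k] for k in('tcp_pos','eef_rot')}; d=z['d']
vv,uu=np.mgrid[0:230,0:400]; D=d[:230,:400].ravel(); X=pts('wrist',np.c_[uu.ravel(),vv.ravel()],D,st)[D>0]
W=np.array([.5745,.1161])
t=X[(np.hypot(*(X[:,:2]-W).T)<.025)&(X[:,2]>.108)&(X[:,2]<.112)]
print('top circle',cv2.minEnclosingCircle((t[:,:2]*1000).astype(np.float32)),t[:,2].mean())
for lo,hi in((.07,.105),(.07,.085),(.09,.105)):
    k=X[(np.hypot(*(X[:,:2]-W).T)<.025)&(X[:,2]>lo)&(X[:,2]<hi)]
    f=least_squares(lambda p:np.hypot(k[:,0]-p[0],k[:,1]-p[1])-.015,W-[.0,0],loss='soft_l1',f_scale=.001); print(len(k),f.x,np.abs(f.fun).mean())
k=X[(np.hypot(*(X[:,:2]-W).T)<.045)&(abs(X[:,2]-.04)<.002)]; print('seat',cv2.minEnclosingCircle((k[:,:2]*1000).astype(np.float32)))
pl=X[(abs(X[:,2]-.02)<.004)&(np.hypot(*(X[:,:2]-W).T)<.15)]
h=cv2.minAreaRect(pl[:,:2].astype(np.float32)*1000);print(h)
a=np.radians(20.32); R=np.array([[np.cos(a),np.sin(a)],[-np.sin(a),np.cos(a)]])
print('plate ctr in winder',R@(np.array(h[0])/1000-W))
# near clip points
Y=np.c_[(X[:,:2]-W)@R.T,X[:,2]]
c=Y[(abs(Y[:,1])<.015)&(Y[:,0]<-.02)&(Y[:,0]>-.06)&(Y[:,2]>.045)&(Y[:,2]<.08)]; print('clip',np.percentile(c,[1,50,99],axis=0).round(4))
kn=Y[(abs(Y[:,2]-.054)<.002)&(Y[:,0]>.05)]; print('knob',len(kn),kn.mean(0))
# sleeve
s=X[(abs(X[:,0]-.595)<.06)&(abs(X[:,1]+.125)<.06)&(X[:,2]>.003)]; print('sleeve',len(s),s.min(0),s.max(0))
E
```

```text
top circle ((572.518798828125, 114.62625885009766), 15.400629997253418) 0.10965845962863746
978 [0.57338407 0.11487037] 0.000349347819552344
392 [0.57338343 0.11489894] 0.0003383340217915152
452 [0.57337442 0.11485203] 0.00036200243439382613
seat ((565.5289306640625, 112.44119262695312), 35.2549934387207)
((592.7108154296875, 132.29583740234375), (180.90664672851562, 179.806884765625), 20.319658279418945)
plate ctr in winder [0.02270173 0.00886399]
clip [[-0.0469 -0.0096  0.0453]
 [-0.0457 -0.001   0.0608]
 [-0.0398  0.0083  0.0686]]
knob 257 [ 0.07738203 -0.02301948  0.05367198]
sleeve 3349 [ 0.56098327 -0.13447311  0.00303044] [ 0.6324939  -0.0870017   0.08272817]
```

```bash
python3 - <<'E'
from h import *
S=np.array([.595,-.1255,0]); a=.355; ex=np.array([np.cos(a),np.sin(a),0])
for lean in (35,40):
  for dx,z in((-.1,.2),(-.08,.18),(-.06,.16),(0,.06),(-.08,.14)):
    r=ctrl.ik(*pose(S+dx*ex+[0,0,z],a,np.radians(lean))); print(lean,dx,z,None if r is None else np.round(r,2))
E
```

```text
35 -0.1 0.2 [ 1.39  0.54 -1.22  2.23  0.52  0.24  1.8 ]
35 -0.08 0.18 [ 1.33  0.61 -1.23  2.23  0.93  0.25  1.39]
35 -0.06 0.16 [ 1.32  0.77 -1.38  2.22  1.34  0.44  0.98]
35 0 0.06 [ 0.92  0.78 -0.83  2.21  2.35  0.21 -0.01]
35 -0.08 0.14 [ 1.29  0.71 -1.23  2.27  1.43  0.29  0.92]
40 -0.1 0.2 [ 1.21  0.41 -0.82  2.28 -1.17  0.23 -2.74]
40 -0.08 0.18 [ 1.03  0.43 -0.63  2.28 -1.49  0.26 -2.43]
40 -0.06 0.16 [ 1.3   0.7  -1.22  2.27  1.66  0.21  0.71]
40 0 0.06 [ 1.02  0.87 -0.96  2.26  2.53  0.32 -0.11]
40 -0.08 0.14 [ 1.33  0.74 -1.22  2.32  1.89  0.23  0.52]
```

```bash
python3 - <<'E'
from h import *
S=np.array([.595,-.1255,0])
for a in (.355,.1,-.1,-.3):
  ex=np.array([np.cos(a),np.sin(a),0]); lean=40
  for dx,z in((-.1,.2),(-.06,.16),(-.06,.13),(0,.06),(0,.16)):
    r=ctrl.ik(*pose(S+dx*ex+[0,0,z],a,np.radians(lean))); print(a,lean,dx,z,None if r is None else np.round(r,2))
W=np.array([.5734,.1149,0])
for a in (.355,.2):
  ex=np.array([np.cos(a),np.sin(a),0])
  for lean in (38,40,42):
   for dx,z in((-.1,.19),(-.05,.19),(0,.19),(0,.18),(0,.1),(-.06,.14)):
    r=ctrl.ik(*pose(W+dx*ex+[0,0,z],a,np.radians(lean))); print('W',a,lean,dx,z,None if r is None else np.round(r,2))
E
```

```text
0.355 40 -0.1 0.2 [ 1.21  0.41 -0.82  2.28 -1.17  0.23 -2.74]
0.355 40 -0.06 0.16 [ 1.3   0.7  -1.22  2.27  1.66  0.21  0.71]
0.355 40 -0.06 0.13 [ 1.28  0.78 -1.22  2.3   1.93  0.28  0.47]
0.355 40 0 0.06 [ 1.02  0.87 -0.96  2.26  2.53  0.32 -0.11]
0.355 40 0 0.16 [ 1.18  0.75 -1.22  2.18  1.6   0.3   0.72]
0.1 40 -0.1 0.2 [ 1.3   0.45 -1.2   2.41  2.2   0.22 -0.2 ]
0.1 40 -0.06 0.16 [ 1.11  0.57 -1.07  2.39  2.35  0.35 -0.34]
0.1 40 -0.06 0.13 [ 1.07  0.65 -1.05  2.42  2.43  0.45 -0.39]
0.1 40 0 0.06 [ 0.92  0.86 -0.98  2.34  2.47  0.61 -0.37]
0.1 40 0 0.16 [ 0.99  0.61 -1.02  2.27  2.16  0.34 -0.16]
-0.1 40 -0.1 0.2 [ 1.1   0.38 -1.16  2.47  2.14  0.42 -0.47]
-0.1 40 -0.06 0.16 [ 0.93  0.52 -1.02  2.44  2.25  0.54 -0.55]
-0.1 40 -0.06 0.13 [ 0.9   0.62 -1.03  2.47  2.3   0.66 -0.59]
-0.1 40 0 0.06 [ 0.8   0.84 -0.96  2.38  2.38  0.8  -0.56]
-0.1 40 0 0.16 [ 0.88  0.58 -0.99  2.3   2.11  0.52 -0.37]
-0.3 40 -0.1 0.2 [ 0.86  0.37 -1.12  2.47  1.9   0.62 -0.59]
-0.3 40 -0.06 0.16 [ 0.78  0.53 -1.05  2.44  2.01  0.75 -0.64]
-0.3 40 -0.06 0.13 [ 0.75  0.63 -1.06  2.47  2.08  0.87 -0.71
[... 1324 characters left out ...]
38 0 0.1 [ 0.41  0.74 -1.07  2.39  2.12  0.81 -0.51]
W 0.2 38 -0.06 0.14 [ 0.48  0.59 -1.14  2.49  2.07  0.75 -0.57]
W 0.2 40 -0.1 0.19 None
W 0.2 40 -0.05 0.19 [ 0.58  0.48 -1.2   2.43  1.95  0.63 -0.45]
W 0.2 40 0 0.19 [ 0.54  0.55 -1.18  2.32  1.88  0.66 -0.31]
W 0.2 40 0 0.18 [ 0.52  0.57 -1.17  2.33  1.92  0.67 -0.35]
W 0.2 40 0 0.1 [ 0.41  0.76 -1.07  2.42  2.19  0.87 -0.57]
W 0.2 40 -0.06 0.14 None
W 0.2 42 -0.1 0.19 None
W 0.2 42 -0.05 0.19 [ 0.55  0.48 -1.18  2.47  2.06  0.66 -0.55]
W 0.2 42 0 0.19 [ 0.53  0.55 -1.16  2.35  1.98  0.67 -0.41]
W 0.2 42 0 0.18 [ 0.51  0.57 -1.14  2.36  2.03  0.69 -0.45]
W 0.2 42 0 0.1 [ 0.4   0.78 -1.08  2.45  2.25  0.93 -0.63]
W 0.2 42 -0.06 0.14 None
```

```bash
python3 - <<'E'
from h import *
S=np.array([.595,-.1255,0]); a=-.1; ex=np.array([np.cos(a),np.sin(a),0])
p,q=pose(S-.1*ex+[0,0,.2],a,np.radians(38)); r=ctrl.ik(p,q); print(r.round(2))
ctrl.set_joints(r)
st=get_state(); print(st['time'],st['qpos'].round(2),st['tcp_pos']-p)
im,d=vision.grab_frame('wrist'); np.savez('wS.npz',im=im,d=d,tcp_pos=st['tcp_pos'],eef_rot=st['eef_rot']); cv2.imwrite('pics/wS.png',im)
D=d.ravel(); vv,uu=np.mgrid[0:384,0:512]; X=pts('wrist',np.c_[uu.ravel(),vv.ravel()],D,st)[D>0]
from scipy.optimize import least_squares
X=X[(np.hypot(*(X[:,:2]-S[:2]).T)<.06)]
print('zrange',X[:,2].min(),np.percentile(X[:,2],99.5))
for lo,hi,R in((.02,.08,.022),(.02,.05,.022),(.05,.08,.022)):
    k=X[(X[:,2]>lo)&(X[:,2]<hi)]
    k=k[np.hypot(*(k[:,:2]-S[:2]).T)<.03]
    f=least_squares(lambda p:np.hypot(k[:,0]-p[0],k[:,1]-p[1])-R,S[:2],loss='soft_l1',f_scale=.001); print(len(k),f.x,np.abs(f.fun).mean())
k=X[(abs(X[:,2]-.008)<.002)]; print('flange',cv2.minEnclosingCircle((k[:,:2]*1000).astype(np.float32)))
k=X[(abs(X[:,2]-.09)<.002)]; print('rim',k[:,2].mean(),cv2.minEnclosingCircle((k[:,:2]*1000).astype(np.float32)))
E
```

```text
[ 1.1   0.37 -1.16  2.44  1.99  0.38 -0.32]
5.0167 [ 1.1   0.37 -1.16  2.44  1.99  0.38 -0.32] [0.0003485  0.00095554 0.0002471 ]
zrange -0.002221490105706272 0.09008945367391404
2099 [ 0.5980142  -0.12336918] 0.001093426091722942
834 [ 0.59836783 -0.12342003] 0.00037725083516621573
1265 [ 0.59772773 -0.12332818] 0.001531449704669068
flange ((596.7324829101562, -123.22010803222656), 35.82233810424805)
rim 0.0893193462035779 ((597.3853759765625, -123.26905822753906), 22.344236373901367)
```

View pics/wS.png

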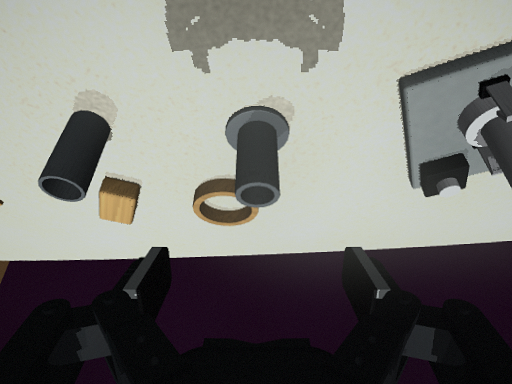

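The sleeve rim is at (258,195) and the flange at (258,128). The depth fits give the sleeve axis at (0.597,-0.123). Rim height 0.089, flange radius 35.8 mm and rim radius 22.3 mm all match the given sizes. Next I'll grasp it.

```bash
cat >> h.py <<'E'
def go(g,yaw,lean,line=False,v=.15):
    p,q=pose(g,yaw,np.radians(lean))
    if line:
        ctrl.movel(p,q if False else None,max_speed=v)
    else:
        r=ctrl.ik(p,q); dq=np.abs(r-get_state()['qpos']).max(); assert dq<1.2,(r,dq); ctrl.set_joints(r)
    return p,q
def wcloud(fn=None):
    st=get_state(); im,d=vision.grab_frame('wrist')
    if fn: cv2.imwrite('pics/'+fn+'.png',im); np.savez(fn+'.npz',im=im,d=d,tcp_pos=st['tcp_pos'],eef_rot=st['eef_rot'])
    D=d.ravel(); vv,uu=np.mgrid[0:384,0:512]; return st,pts('wrist',np.c_[uu.ravel(),vv.ravel()],D,st)[D>0]
def intool(X,st):
    q=st['eef_rot']; R=Ro.from_quat([q[1],q[2],q[3],q[0]]).as_matrix(); return (X-st['tcp_pos'])@R
E
python3 - <<'E'
from h import *
S=np.array([.597,-.1232,0]); a=-.1; ex=np.array([np.cos(a),np.sin(a),0])
G=S+[0,0,.055]
go(G-.055*ex+[0,0,.071],a,38)
p,q=go(G,a,38,line=True,v=.1)
st=get_state(); print(st['time'],st['tcp_pos']-p,st['contact_force'])
ctrl.close_gripper(force=80)
st=get_state(); print(st['time'],st['width'],st['contact_force'])
st,X=wcloud('g1')
E
```

```text
6.5833 [-1.79890289e-04  4.91032485e-06  5.83416405e-04] [-0.72767734 -1.03693068 -0.43076247]
7.0667 0.04250922944015593 [-4.49537678 -0.92630535  6.39567924]
```

View pics/g1.png

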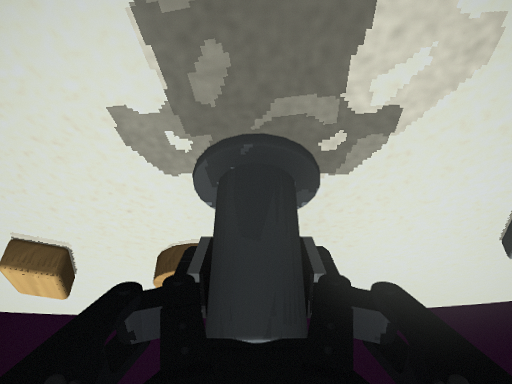

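```bash
cat >> h.py <<'E'
from scipy.optimize import least_squares
def sleeve_fit(X,st,bot_guess):
    """fit sleeve in world: params base centre (x,y,z) and tilt (rx,ry); using side cyl, flange top/side"""
    def res(p,k,kind):
        R=Ro.from_rotvec([p[3],p[4],0]).as_matrix(); L=(k-p[:3])@R; r=np.hypot(L[:,0],L[:,1])
        return np.where(kind==0,r-.022,np.where(kind==1,L[:,2]-.008,r-.036))
    p=np.r_[bot_guess,0,0]
    for it in range(6):
        R=Ro.from_rotvec([p[3],p[4],0]).as_matrix(); L=(X-p[:3])@R; r=np.hypot(L[:,0],L[:,1]); tol=.006 if it<2 else .002
        m0=(abs(r-.022)<tol)&(L[:,2]>.012)&(L[:,2]<.085); m1=(abs(L[:,2]-.008)<tol)&(r>.024)&(r<.034); m2=(abs(r-.036)<tol)&(L[:,2]>.001)&(L[:,2]<.006)
        # camera-side cylinder only, keep |tangential| ok
        k=np.r_[X[m0],X[m1],X[m2]]; kind=np.r_[np.zeros(m0.sum()),np.ones(m1.sum()),2*np.ones(m2.sum())]
        f=least_squares(res,p,args=(k,kind),loss='soft_l1',f_scale=.0005); p=f.x
    return p,(m0.sum(),m1.sum(),m2.sum()),np.abs(f.fun).mean()
E
python3 - <<'E'
from h import *
z=np.load('g1.npz'); st={k:z[k] for k in('tcp_pos','eef_rot')}; D=z['d'].ravel(); vv,uu=np.mgrid[0:384,0:512]; X=pts('wrist',np.c_[uu.ravel(),vv.ravel()],D,st)[D>0]
print(sleeve_fit(X,st,[.597,-.123,0]))
S=np.array([.597,-.1232,0]); a=-.1
go(S+[0,0,.19],a,38,line=True,v=.12)
st,X=wcloud('g2'); print(st['time'],st['width'],st['contact_force'])
p,n,e=sleeve_fit(X,st,[.597,-.123,.135]); print(p,n,e, intool(p[:3],st))
E
```

```text
(array([ 5.98620850e-01, -1.23283560e-01, -1.99463952e-04,  2.63394563e-03,
        9.62461023e-04]), (np.int64(14118), np.int64(2715), np.int64(794)), np.float64(0.00039098296874540036))
8.3917 0.04214524437460208 [ 0.12053762 -0.01273786 -1.35534105]
[ 0.59825632 -0.12317183  0.1335245   0.00352016  0.00174783] (np.int64(14111), np.int64(2717), np.int64(749)) 0.00039722597226710447 [0.0331581  0.00018326 0.02640114]
```

```bash
cat >> h.py <<'E'
def spindle_fit(X,W,lo=.06,hi=.105):
    out=[]
    k=X[(np.hypot(*(X[:,:2]-W[:2]).T)<.022)&(X[:,2]>lo)&(X[:,2]<hi)]
    f=least_squares(lambda p:np.hypot(k[:,0]-p[0],k[:,1]-p[1])-.015,W[:2],loss='soft_l1',f_scale=.0005); return f.x,len(k),np.abs(f.fun).mean()
E
python3 - <<'E'
from h import *
W=np.array([.5731,.1148,0]); a=.355; ex=np.array([np.cos(a),np.sin(a),0])
go(W-.05*ex+[0,0,.185],a,38)
st,X=wcloud('w1'); print(st['time'],st['qpos'].round(2))
p,n,e=sleeve_fit(X,st,W-.05*ex+[0,0,.13]); print(p,n,e,intool(p[:3],st))
print(spindle_fit(X,W))
print((p[:2]+.05*ex[:2])-W[:2])
E
```

```text
9.3667 [ 0.69  0.49 -1.19  2.4   1.96  0.45 -0.22]
[0.52849571 0.09655921 0.12901625 0.00194753 0.00147504] (np.int64(14135), np.int64(2713), np.int64(761)) 0.000395844025804848 [ 0.03314424 -0.00010816  0.02630129]
(array([0.5731, 0.1148]), 0, np.float64(nan))
[ 0.00227804 -0.00086128]h.py:61: RuntimeWarning: Mean of empty slice.
  f=least_squares(lambda p:np.hypot(k[:,0]-p[0],k[:,1]-p[1])-.015,W[:2],loss='soft_l1',f_scale=.0005); return f.x,len(k),np.abs(f.fun).mean()
  ret = ret.dtype.type(ret / rcount)
```

View pics/w1.png

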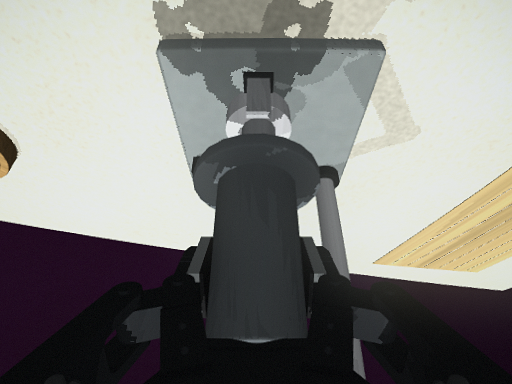

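The flange at (256,170) still hides most of the spindle; only its root at (258,128) shows. I'll move above it, corrected by the in-hand fit, and compare the two again.

```bash
python3 - <<'E'
from h import *
W=np.array([.5731,.1148,0]); a=.355; ex=np.array([np.cos(a),np.sin(a),0])
off=np.array([.0023,-.0009,0])
go(W-off+[0,0,.185],a,38,line=True,v=.08)
ctrl.pause(.3)
st,X=wcloud('w2'); print(st['time'],st['qpos'].round(2),st['contact_force'])
p,n,e=sleeve_fit(X,st,W+[0,0,.13]); print(p,n,e,p[:2]-W[:2])
for lo,hi in((.045,.1),(.07,.1),(.06,.08)): print(spindle_fit(X,W,lo,hi))
im=cv2.imread('pics/w2.png')[20:220,120:400]; cv2.imwrite('pics/w2c.png',cv2.resize(im,None,fx=2.8,fy=2.8,interpolation=cv2.INTER_CUBIC))
im,d=vision.grab_frame('scene'); cv2.imwrite('pics/sc2.png',cv2.resize(im[200:360,220:400],None,fx=3.5,fy=3.5,interpolation=cv2.INTER_CUBIC))
E
```

```text
10.4667 [ 0.58  0.52 -1.1   2.29  1.88  0.44 -0.11] [ 0.24622768  0.2068573  -1.55793673]
[0.57212494 0.11592377 0.12911527 0.00212311 0.00187096] (np.int64(14105), np.int64(2698), np.int64(763)) 0.0003917817055272653 [-0.00097506  0.00112377]
(array([0.57356744, 0.11490405]), 2210, np.float64(0.00029167335003917673))
(array([0.57358134, 0.11488893]), 1358, np.float64(0.0002947188114812554))
(array([0.57349188, 0.11488665]), 780, np.float64(0.00027920498437838357))
```

View pics/w2c.png

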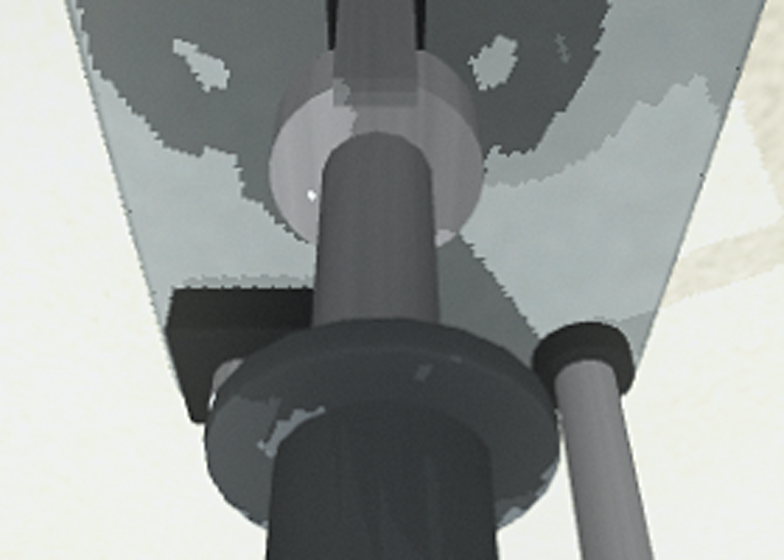

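View pics/sc2.png

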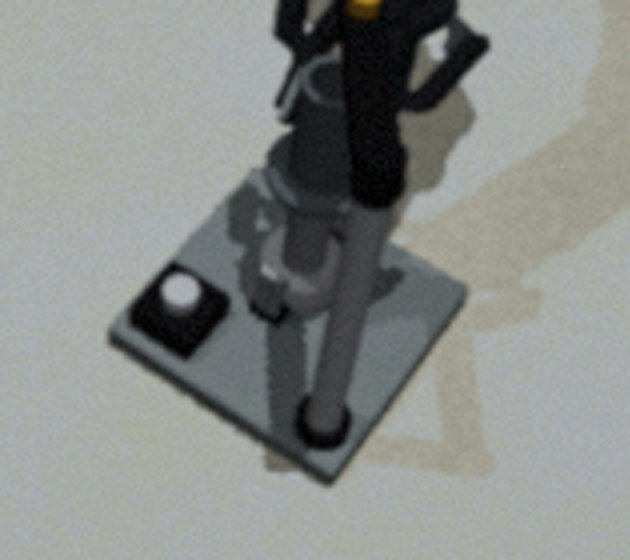

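In one picture, the spindle stands at (378,230) of the crop, right under the flange at (380,400). The fits say the sleeve is off by (-1.4,+1.0) mm. I'll correct that and lower it in steps while watching the force.

```bash
python3 - <<'E'
from h import *
W=np.array([.5735,.1149,0]); 
T=get_state()['tcp_pos']; 
p0,q=pose(np.array([.5731,.1148,0])-[.0023,-.0009,0]+[0,0,.185],.355,np.radians(38))
cmd=p0+[.0014,-.0010,0]
ctrl.movel(cmd,max_speed=.05); ctrl.pause(.2)
for i in range(2):
    st,X=wcloud('w3'); p,n,e=sleeve_fit(X,st,W+[0,0,.13]); s,m,_=spindle_fit(X,W,.06,.1); print(p.round(4),s.round(4),(p[:2]-s)*1e3)
    if np.abs(p[:2]-s).max()>.0004:
        cmd[:2]-=p[:2]-s; ctrl.movel(cmd,max_speed=.05); ctrl.pause(.2)
st=get_state(); F0=st['contact_force'];print(st['time'],F0)
c=cmd.copy()
for dz in (.012,.017,.020,.023,.026,.03):
    c[2]=cmd[2]-dz; ctrl.movel(c,max_speed=.04); st=get_state(); F=st['contact_force']-F0; print(dz,F.round(1),st['wrist_torque'].round(2),st['tcp_pos']-c)
    if np.linalg.norm(F)>8: break
np.save('cmd.npy',c); np.save('F0.npy',F0)
st,X=wcloud('w4');p,n,e=sleeve_fit(X,st,W+[0,0,.13-dz]); print(st['time'],p.round(4),p[:2]-W[:2])
E
```

```text
[0.5737 0.1152 0.1291 0.0028 0.0016] [0.5736 0.1149] [0.16221936 0.34933787]
[0.5737 0.1152 0.1291 0.0027 0.0017] [0.5735 0.1149] [0.17670354 0.32731264]
11.1167 [ 0.40386002  0.65109044 -1.46866326]
0.012 [-0.9 -0.9 -0.1] [-0.27  0.75  0.  ] [-0.0001477   0.00018651 -0.00027046]
0.017 [ 0.3 -0.8  0.7] [-0.29  0.76  0.03] [-1.31805739e-04  1.60484018e-05 -2.38224330e-04]
0.02 [-1.1 -0.7  0.5] [-0.31  0.78  0.02] [-7.11650532e-05 -3.40104067e-05 -1.88237814e-04]
0.023 [-0.3 -0.3  0.9] [-0.29  0.74  0.03] [-1.03439384e-04 -2.96969681e-05 -2.54688564e-04]
0.026 [-0.1 -0.3 -0.5] [-0.3   0.76 -0.04] [-1.17960703e-04 -9.49943990e-06 -2.64885405e-04]
0.03 [-0.1 -1.1  0.8] [-0.27  0.75  0.04] [-1.63922184e-04 -3.65676845e-06 -3.70374232e-04]
12.8417 [0.5735 0.1151 0.0987 0.0025 0.0021] [4.19315654e-05 2.42851521e-04]
```

The sleeve is threaded onto the spindle without any force (bottom at 98.7 mm, spindle top at 110 mm). Now I'll go down to the clips and press.

```bash
python3 - <<'E'
from h import *
W=np.array([.5735,.1149,0]); c=np.load('cmd.npy'); F0=np.load('F0.npy'); z0=c[2]; b0=.0987
for b in (.08,.064,.06,.057,.054,.051,.048,.045,.043,.0415,.040,.039):
    c[2]=z0-(b0-b); ctrl.movel(c,max_speed=.04); st=get_state(); F=st['contact_force']-F0; print(b,F.round(1),st['wrist_torque'].round(2),((st['tcp_pos']-c)*1e3).round(2))
    np.save('cmd.npy',c)
    if F[2]>45 or np.hypot(*F[:2])>20: print('stop');break
ctrl.pause(.2)
st,X=wcloud('w5');p,n,e=sleeve_fit(X,st,W+[0,0,b+.002]); print(st['time'],st['width'],p.round(4),p[:2]-W[:2],e,n,intool(p[:3],st))
E
```

```text
0.08 [-0.6 -1.2  0.7] [-0.24  0.79 -0.02] [-0.1   0.19 -0.25]
0.064 [ 0.  -1.3  0.3] [-0.23  0.78  0.03] [-0.17  0.2  -0.32]
0.06 [ 0.2 -0.5  0.1] [-0.29  0.75 -0.04] [-0.    0.01 -0.11]
0.057 [-0.3 -0.2  2. ] [-0.25  0.6  -0.03] [ 0.09  0.01 -0.01]
0.054 [ 0.3 -1.3  4.1] [-0.1   0.33 -0.01] [0.16 0.13 0.08]
0.051 [-1.3 -0.6  6.4] [-0.04  0.1  -0.02] [0.33 0.26 0.34]
0.048 [0.4 0.1 1.2] [-0.18  0.63  0.03] [-0.44 -0.16 -0.54]
0.045 [-0.2 -1.   1. ] [-0.22  0.71  0.01] [-0.33 -0.12 -0.51]
0.043 [ 0.1 -0.2 -6. ] [-0.35  1.23  0.05] [-0.7  -0.48 -1.01]
0.0415 [-0.2 -1.6 -0.8] [-0.42  0.93 -0.08] [ 0.08 -0.11 -0.03]
0.04 [-0.5 -0.9  0.9] [-0.3   0.78 -0.01] [0.11 0.11 0.1 ]
0.039 [-1.3 -1.1  4. ] [-0.23  0.43  0.05] [0.24 0.22 0.43]
16.7583 0.042622351138938225 [0.5739 0.1153 0.0398 0.0021 0.0016] [0.00042923 0.0004434 ] 0.0003971331076670442 (np.int64(14035), np.int64(2103), np.int64(490)) [ 0.03316631 -0.00010074  0.02625091]
```

View pics/w5.png

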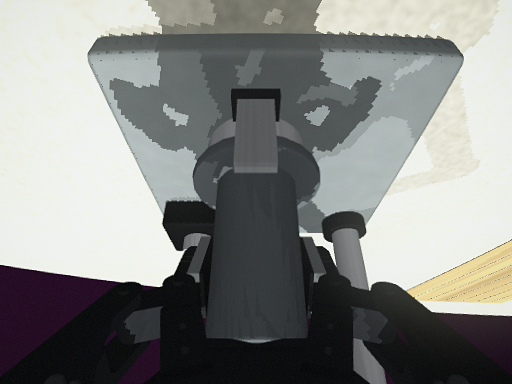

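The bottom is at 39.8 mm (seat 40) and the near clip, at (256,150), overlaps the flange. The force dropped at 43 mm, which is the snap. I'll press a little more to be sure, then release and retreat.

```bash
python3 - <<'E'
from h import *
c=np.load('cmd.npy'); F0=np.load('F0.npy')
for i in range(4):
    c[2]-=.001; ctrl.movel(c,max_speed=.03); st=get_state(); F=st['contact_force']-F0; print(F.round(1),((st['tcp_pos']-c)*1e3).round(2))
    if F[2]>18: break
# relax a bit, release
c[2]+=(i+1)*.001+.0005; ctrl.movel(c,max_speed=.03)
ctrl.ungrasp(); ctrl.pause(.2); st=get_state(); print(st['time'],st['width'],(st['contact_force']-F0).round(1))
a=.355; zt=np.array([np.sin(np.radians(38))*np.cos(a),np.sin(np.radians(38))*np.sin(a),-np.cos(np.radians(38))])
for b in (.075,.06,.05):
    try: ctrl.movel(c-zt*b,max_speed=.1); print('back',b);break
    except ctrl.Unreachable as e: print(b,e)
st=get_state(); print(st['time'],st['qpos'].round(2),(st['contact_force']-F0).round(1))
st,X=wcloud('w6')
E
```

```text
[-7.6 -4.6 18.2] [0.39 0.31 1.38]
18.0083 0.08541611772537701 [ 0.5 -1.4  0.9]
back 0.075
18.9083 [ 0.64  0.59 -1.2   2.43  2.07  0.58 -0.3 ] [-1.4 -1.3  0.5]
```

View pics/w6.png

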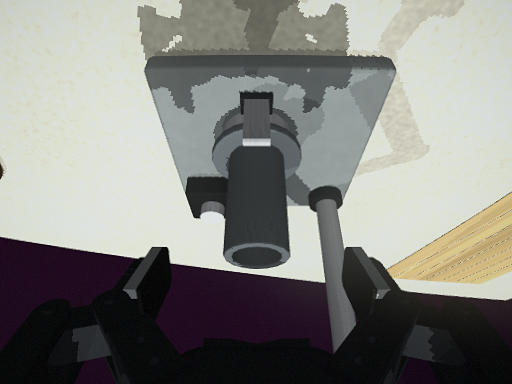

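The sleeve is released and upright, with its rim at (257,253). The near clip is over the flange at (257,140). I'll back off further and check the far clip and the heights.

```bash
python3 - <<'E'
from h import *
W=np.array([.5735,.1149,0]); a=.355; ex=np.array([np.cos(a),np.sin(a),0])
st,X=wcloud(); p,n,e=sleeve_fit(X,st,W+[0,0,.04]); print('fit',p.round(4),n,e)
k=X[(np.hypot(*(X[:,:2]-W[:2]).T)<.03)&(X[:,2]>.12)]; print('rim z',np.percentile(k[:,2],[50,95]))
def clip(X):
    R=np.array([[np.cos(a),np.sin(a)],[-np.sin(a),np.cos(a)]]); Y=np.c_[(X[:,:2]-W[:2])@R.T,X[:,2]]
    for nm,s in(('near',-1),('far',1)):
        m=(abs(Y[:,1])<.012)&(s*Y[:,0]>.027)&(s*Y[:,0]<.07)&(Y[:,2]>.05)&(Y[:,2]<.075)
        if m.sum()>5: print(nm,m.sum(),np.percentile(Y[m],[1,50,99],axis=0).round(4).tolist())
clip(X)
go(W-.13*ex+[0,0,.24],a,30)
st=get_state(); print(st['time'],st['qpos'].round(2))
for c,(r0,r1,c0,c1) in dict(scene=(210,330,240,380),top=(130,240,120,250)).items():
    im,d=vision.grab_frame(c); D=d.ravel(); vv,uu=np.mgrid[0:384,0:512]; X=pts(c,np.c_[uu.ravel(),vv.ravel()],D)[D>0]; print(c); clip(X)
    cv2.imwrite(f'pics/f_{c}.png',cv2.resize(im[r0:r1,c0:c1],None,fx=5,fy=5,interpolation=cv2.INTER_CUBIC))
E
```

```text
fit [0.5731 0.115  0.04   0.0013 0.0007] (np.int64(5298), np.int64(1134), np.int64(242)) 0.0003681876786277705
rim z [0.12686145 0.13008053]
near 675 [[-0.0455, -0.0087, 0.0503], [-0.0444, -0.0001, 0.0623], [-0.0391, 0.0087, 0.0683]]Traceback (most recent call last):
  File "<stdin>", line 11, in <module>
  File "h.py", line 36, in go
    r=ctrl.ik(p,q); dq=np.abs(r-get_state()['qpos']).max(); assert dq<1.2,(r,dq); ctrl.set_joints(r)
                                                                   ^^^^^^
AssertionError: (array([ 0.9472939 ,  0.14911583, -1.200192  ,  2.34192448,  0.29647477,
        0.23347134,  1.44286444]), np.float64(1.7684769792191501))
```

```bash
python3 - <<'E'
from h import *
W=np.array([.5735,.1149,0]); a=.355; ex=np.array([np.cos(a),np.sin(a),0])
def clip(X):
    R=np.array([[np.cos(a),np.sin(a)],[-np.sin(a),np.cos(a)]]); Y=np.c_[(X[:,:2]-W[:2])@R.T,X[:,2]]
    for nm,s in(('near',-1),('far',1)):
        m=(abs(Y[:,1])<.012)&(s*Y[:,0]>.027)&(s*Y[:,0]<.07)&(Y[:,2]>.05)&(Y[:,2]<.075)
        if m.sum()>5: print(nm,m.sum(),np.percentile(Y[m],[1,50,99],axis=0).round(4).tolist())
go(W-.085*ex+[0,0,.2],a,35)
st=get_state(); print(st['time'],st['qpos'].round(2))
z0=np.load('scene0.npz')
vv,uu=np.mgrid[0:384,0:512]; g=np.c_[uu.ravel(),vv.ravel()]
for c,(r0,r1,c0,c1) in dict(scene=(210,330,240,380),top=(130,240,120,250)).items():
    d0=np.load(c+'0.npz')['d'].ravel(); print(c,'before'); clip(pts(c,g,d0)[d0>0])
    im,d=vision.grab_frame(c); D=d.ravel(); print(c,'now'); clip(pts(c,g,D)[D>0])
    cv2.imwrite(f'pics/f_{c}.png',cv2.resize(im[r0:r1,c0:c1],None,fx=5,fy=5,interpolation=cv2.INTER_CUBIC))
    # change of depth near other things
E
```

```text
19.425 [ 0.71  0.34 -1.1   2.4   1.77  0.26 -0.04]
scene before
near 33 [[-0.0439, -0.0011, 0.0512], [-0.0358, 0.0059, 0.0622], [-0.0314, 0.0101, 0.0677]]
far 60 [[0.0342, -0.0087, 0.0501], [0.0437, 0.0015, 0.0624], [0.0461, 0.0094, 0.0698]]
scene now
far 58 [[0.0348, -0.0085, 0.0504], [0.0433, 0.0011, 0.0626], [0.046, 0.0099, 0.0699]]
top before
near 29 [[-0.0473, -0.0092, 0.0511], [-0.0422, -0.0012, 0.0626], [-0.035, 0.008, 0.0738]]
far 32 [[0.0283, -0.0099, 0.0514], [0.0353, -0.0017, 0.0615], [0.0419, 0.0082, 0.0727]]
top now
near 30 [[-0.0473, -0.0103, 0.0507], [-0.0414, -0.0012, 0.0619], [-0.0302, 0.0079, 0.0714]]
far 33 [[0.0289, -0.0111, 0.0507], [0.035, -0.001, 0.0639], [0.0415, 0.008, 0.0724]]
```

View pics/f_scene.png

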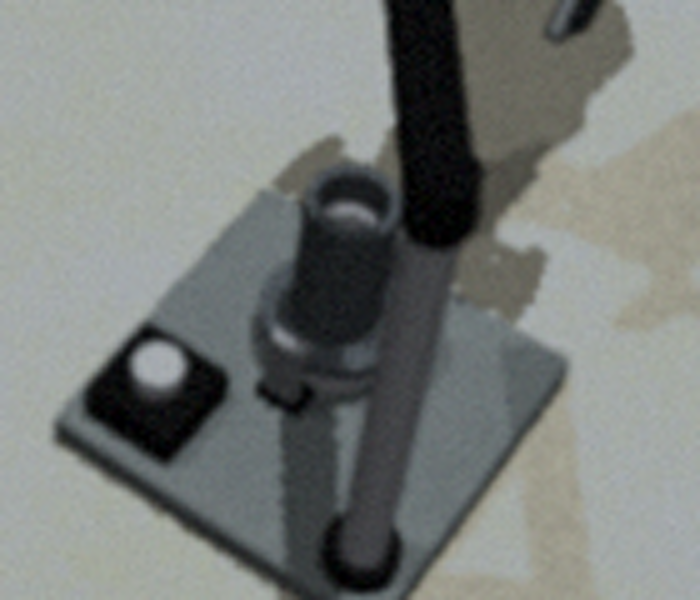

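View pics/f_top.png

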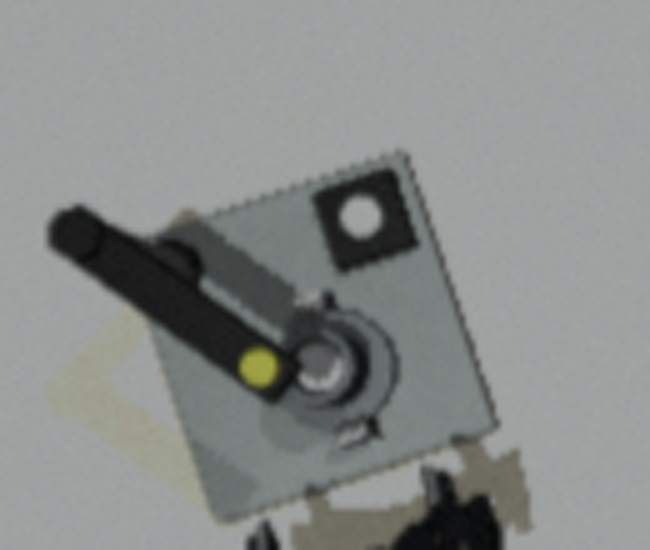

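The top view shows both clips, at (315,300) and (355,432), over the flange, and their positions match those at rest before the job. The sleeve sits home on the spindle and the robot is clear, so I'm handing in.

```bash
python3 - <<'E'
from h import *
print(ticket.close_job(), get_state()['time'])
E
```

```text
the job is handed in; nothing more can be done
the job is handed in; nothing more can be done
```

The sleeve is on the spindle, flange down, fully home, with both clips snapped over its flange. I gripped it at a 38° lean, centred it by fitting sleeve and spindle in the same wrist picture, and slid it down under the guide arm. I pressed to about 18 N, then released and backed clear. The job was handed in at about 19.5 s of the 58 s allowed.

**Last checks:**
- **Seating:** the sleeve's underside is at 40.0 mm and its rim at 130 mm, upright to within 0.1°. Its axis is within about 0.5 mm of the spindle's.
- **Clips:** depth readings put both clips back at their rest positions. The drop in force near 43 mm fits the snap. The near clip was checked in the wrist camera. The far clip was seen only in the coarser scene and top cameras.
- **Forces:** the highest wrist force I read was about 20 N.
- **Other items:** I did not move the tube, tape ring or block. I did not re-measure them at the end.

One check disagreed with the others: a measured offset of about 9 mm sideways between plate centre and spindle, which I did not explain. I relied on the direct spindle fit instead.

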